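# Open the roller well of an inking station: lift and slide its recessed cover

### The arm

A 7-joint arm with a two-finger parallel gripper is mounted at the origin on the work surface. World frame = base frame: x ahead of the robot, y to its left, z up, the work surface at z = 0. Lengths are in m, angles in rad, forces in N, time in s.
With the tool pointing down it reaches from about 0.4 to 0.85 m from the base axis. Payload 10.4 kg.
Tool frame: the origin (TCP) lies between the finger pads; the fingertips stand tcp_to_tips ahead of it and the grasp point (between the pads) lies 8 mm behind it (tcp_to_tips is the distance from the TCP to the fingertips, in m); z points along the fingers, y is the line along which they close (so a half turn about z gives the same grasp; the last joint's range is limited). The gripper opens to 85 mm and grips with 20 to 120 N. Pads are 22 mm wide; open, the fingers measure 114 mm over their backs; the gripper's body (76 mm by 85 mm) begins 54 mm behind the grasp point. The pads swing forward as they close: fully open they stand 13 mm farther back than shut.
Start: joints at [-0.023, 0.332, -0.065, 1.46, 0.022, 1.35, -0.088], TCP at [0.625, 0, 0.242] pointing down, gripper open.
Joint ranges: [-2.6, 2.6], [-0.5, 2.12], [-1.47, 1.34], [0.16, 2.42], [-1.27, 4.41], [0.06, 2.06], [-2.6, 2.6]. Speed limits (rad/s): [2.22, 2.22, 2.79, 2.79, 3.14, 3.14, 3.14].

### API

Orientations are given as a unit quaternion [x, y, z, w].
In Python, from workcell import * gives the robot as it stands.
- The arm moves only by the tool apply_moves, never from a script. Its argument "rows" is a list of rows, each an object of numbers: "x", "y", "z": the shift along the tool's x, y, z in mm; "ax", "ay", "az": the turn, a rotation vector about the tool's x, y, z in degrees; "gripper": the closure, from 0 (fully open) to 1 (shut). A call has 1 to 5 rows; each row shifts and turns the commanded pose from where the row before left it, along the tool's axes as they then stand; what a row does not reach is not made up. A row lasts 1/12 s, in which the tool goes at most 41.7 mm and 7.16 degrees, less where a joint would pass 70% of its speed; a pose out of reach is approached as far as the arm can. A call with a gripper value outside its range is refused whole. The fingers move at their own pace and stop on an object; "newtons" is the grip in N (left out, the last holds). Time passes only in rows, so rows that do not move let the fingers close. It gives the time, the measured TCP pose, the force, the opening and the grip force at its end, in the units of the state.
- get_obs(): the state, without advancing time (a new reading comes with each control period).
- camera(name): name is "scene" or "side" or "wrist"; returns a dict with "color" (420x560x3 uint8, red, green, blue), "fov_y" (degrees; the focal length in pixels is half the picture's height over the tangent of half this angle, whatever the lens; pixels are square), "cx", "cy" (the principal point, pixels), "rvec" (rotation vector, rad) and "tvec" (3), from world to camera coordinates, as OpenCV has them. Camera axes: x right, y down, z forward; pixel columns grow to the right and rows downward; lengths in m; the calibration is good to about 2 mm. A picture is of the moment at which its call begins. There is no depth.
- hand_in(): hands the job in; it is judged then, once.
The state is a dict: "clock": time; "joint_pos": joint angles; "joint_velocities": joint speeds; "tau": joint torques, N m; "position": TCP position; "ee_rot": TCP orientation; "ft_force": force on the tool from outside, world axes, zero at the start; "torque": the same for the moment, N m; "grip_width": opening from 0.0 (shut) to 1.0 (fully open); "grasp_force": force on a finger pad.
Only numpy, scipy, OpenCV 4.12 (cv2) and the standard library are available. Lean on these libraries where they do the work, as an engineer would, in place of code of your own. Each camera call takes 0.05 s, during which the arm holds its last target. There are 200 camera calls.

### The job

Open the roller well: lift the recessed aluminium cover off its seat, slide it along its channels in under the shelf and push it home until it has pressed the hidden orange buffer back by about 6 mm, never more than 12 mm, and leave it lying flat on the deck. Do not force the cover against the channels, and leave the tins on the shelf and everything else on the bench where they are.

Things in the scene. Friction and masses are not known exactly. Their poses are not given: they have to be found in the camera images.
- well: Green steel box fixed to the bench, 179 mm wide (x), 315 mm long (y -135 to +180), 90 mm high. Origin at bench level, mid width, below the line where the seat ends and the deck begins; +y is the way the cover slides open, z up. The open well is y -125 to 0, a 17 mm seat ledge along each long side, its top 58 mm above the bench. Rollers on its floor rise to 45 mm; keep above them.
- edge (a point): Middle of the edge where the dark steel parking deck begins, at the height of its top, 70 mm above the bench: a 12 mm step up from the seat. The deck runs level from here 170 mm in the well's +y. A finger notch 70 mm wide (x) by 45 mm deep (y), open right through to the well, is cut in the middle of this edge, so fingers behind the cover can follow it past the edge below deck level.
- lip (a point): Underside of the channel lips, at mid width above the edge, 85 mm above the bench. The channels are 155 mm apart wall to wall; lips 5 mm thick leave 131 mm free between them over the whole length. They keep the cover in: it can rise 19 mm off the seat before it touches them and needs over 12 mm to pass the step.
- shelf (a point): Middle of the lower front edge of the shelf that bridges the deck, 134 mm above the bench and 65 mm beyond the deck's edge; the shelf runs on to y = +180 of the well and carries two tins. Its front board reaches 189 mm above the bench: the fin passes below, a gripper holding the fin cannot, so the last part must be pushed from behind.
- hatch: The loose cover: aluminium plate 150 mm (x) by 120 mm (y) by 8 mm, 0.3 to 0.65 kg, with a red fin standing in its middle, 16 mm thick (x), 50 mm long (y), 40 mm tall above the plate. Origin at the centre of the plate's underside, z up, y along the slide as the well's y. It starts seated in the well, its underside 58 mm above the bench.
- fin (a point): Centre of the top of the red fin, 48 mm above the cover's underside.
- lead (a point): Middle of the cover's leading (+y) edge, at mid thickness.
- trail (a point): Middle of the cover's trailing (-y) edge, at mid thickness: the edge to push on once it is up on the deck. The open well, then the deck's finger notch, lie beneath it; it ends 0 to 30 mm past the deck's edge.
- buffer (a joint): How far the orange buffer has been pushed back from its rest, in m, 0 at the start, 0.025 at its limit. The block (100 mm wide, 13 mm high) stands on the deck under the shelf, hidden; at rest its face is 115 to 140 mm past the deck's edge, different each time, not measured: find it by touch. A stiff friction slide: it gives at about 10 N and stays where it is pushed (no spring).
- tin_a: Tin with a yellow band, 56 mm across and 75 mm high, standing on the shelf; leave alone. Origin at its underside.
- tin_b: Jar with a blue band, 56 mm across and 60 mm high, standing on the shelf; leave alone. Origin at its underside.
- brayer: Black ink roller 130 mm long with a wooden handle, lying on the bench; leave alone.
- scraper: Spatula lying on the bench; leave alone.
- jar_y: Yellow-banded jar 72 mm across, 100 mm high, on the bench; leave alone.
- jar_g: Amber-banded jar 66 mm across, 90 mm high, on the bench; leave alone.
- lino: Wooden printing block 150 x 100 x 18 mm on the bench; leave alone.
Not all that is in view belongs to the job. What is shaped like the hatch but blue is not meant.

How it is judged:
By the outcome, as a careful person would: the job done as asked, in the order asked, and still so for the second after the job is handed in, with the robot touching nothing.
It also fails if it takes over 58 s, if anything falls off the work surface, if the arm or the gripper's body presses on something with over 40 N, if the wrist force passes 120 N, or if a joint passes its speed limit or range.

## Working session

There is one attempt and no reset: what is moved stays moved. The work goes in short steps, Python scripts to look and compute and a tool call to move; the robot and the scene stay as the last step left them, time stands still between calls to the robot, and variables do not carry over. Pictures are saved under pics/ and viewed, at most 10 in all, crops included, and the job is handed in when it is done.

Besides the shell and the picture viewer there is one more tool, called after "Request:" as name(argument=value, ...), one argument or row to a line, values as JSON. apply_moves: Moves the arm, as the interface text tells. Its arguments: {"type":"object","properties":{"rows":{"type":"array","items":{"type":"object","properties":{"x":{"type":"number"},"y":{"type":"number"},"z":{"type":"number"},"ax":{"type":"number"},"ay":{"type":"number"},"az":{"type":"number"},"gripper":{"type":"number"}}}},"newtons":{"type":"number"}},"required":["rows"]}

```bash
mkdir -p pics; python3 - <<'E'
from workcell import *
import cv2,pickle
o=get_obs();print({k:o[k] for k in o})
d={n:camera(n) for n in("scene","side","wrist")}
pickle.dump(d,open("c0.pkl","wb"))
for n in d:
    c=d[n];cv2.imwrite(f"pics/{n}0.png",c["color"][:,:,::-1]);print(n,c["fov_y"],c["cx"],c["cy"],c["rvec"],c["tvec"])
E
```

```text
{'clock': 0.0, 'joint_pos': array([-0.02259596,  0.33285074, -0.06471407,  1.46092458,  0.02162228,
        1.349881  , -0.08853553]), 'joint_velocities': array([-0.00038345,  0.00010286,  0.0010563 , -0.00093972,  0.0008376 ,
        0.00087293, -0.00117927]), 'tau': array([ 4.98105128e-04, -6.25449800e+01,  4.97091911e-02, -3.91610491e+01,
        1.63588714e-02,  9.83294769e-03, -6.01235030e-06]), 'position': array([ 6.24654015e-01, -5.08678449e-06,  2.41537141e-01]), 'ee_rot': array([ 7.07106877e-01,  7.07106355e-01, -5.10800084e-04, -4.54356404e-04]), 'ft_force': array([-0.30767993, -0.21324326,  0.57647785]), 'torque': array([-0.01675965,  0.03915539, -0.05076036]), 'grasp_force': 0.0, 'grip_width': 0.9994885458255763}
scene 52.83591544970297 273.8546655153237 210.098258090446 [ 2.12337502  1.2966137  -0.48670198] [-0.18137713 -0.24277112  1.49497424]
side 44.17747313288115 278.6360781517483 213.3521141547569 [ 0.42493007 -2.79259553  1.13082704] [0.43516275 0.18866606 1.55127109]
wrist 67.87814338515805 277.7086763116149 206.11650569889804 [-2.87009057e+00 -1.82822045e-03  2.78189532e-03] [-0.62450617 -0.03423377  0.3785889 ]
```

View pics/scene0.png

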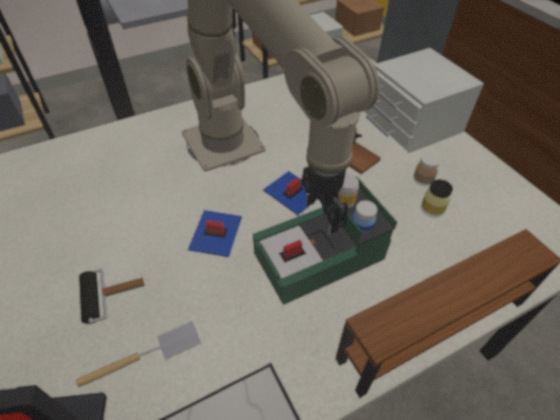

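View pics/wrist0.png

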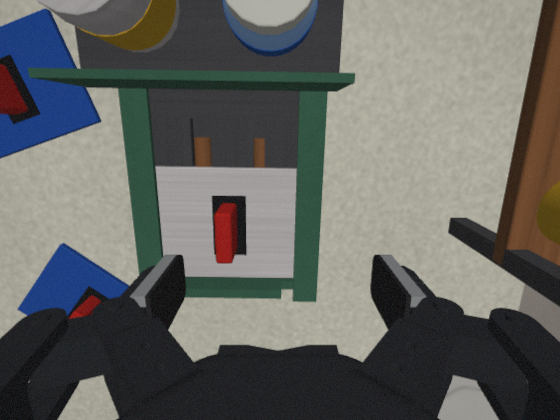

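View pics/side0.png

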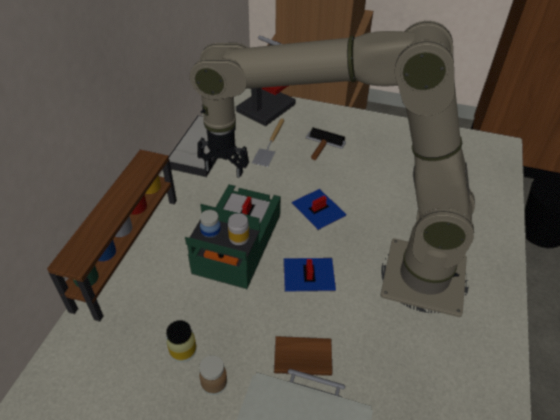

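The wrist view shows the well, with the cover at (227,222) and its red fin top at (223,245). The front board is at (190,78) and the tins are above it. In the scene view, the red fins that could be mistaken for it are (292,250), on the grey cover recessed in the green well, and (293,187) and (215,229), which are on blue plates. I choose (292,250), which is wrist (227,230), and check it in a close crop.

```bash
python3 - <<'E'
import cv2,pickle
d=pickle.load(open("c0.pkl","rb"))
im=d["wrist"]["color"][60:315,110:360,::-1]
im=cv2.resize(im,None,fx=2.35,fy=2.35,interpolation=cv2.INTER_CUBIC)
im=cv2.convertScaleAbs(im,alpha=1.6,beta=20)
cv2.imwrite("pics/crop1.png",im)
E
cat > h.py <<'E'
import numpy as np,cv2
def ray(c,u,v):
    f=210/np.tan(np.radians(c["fov_y"]/2)); R=cv2.Rodrigues(np.array(c["rvec"]))[0]
    o=-R.T@np.array(c["tvec"]); return o,R.T@np.array([(u-c["cx"])/f,(v-c["cy"])/f,1.])
def at(c,u,v,z):
    o,d=ray(c,u,v); return o+d*(z-o[2])/d[2]
def proj(c,P):
    f=210/np.tan(np.radians(c["fov_y"]/2)); R=cv2.Rodrigues(np.array(c["rvec"]))[0]
    q=(R@np.atleast_2d(P).T).T+np.array(c["tvec"]); return q[:,:2]/q[:,2:]*f+[c["cx"],c["cy"]]
E
```

```text
(no output)
```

View pics/crop1.png

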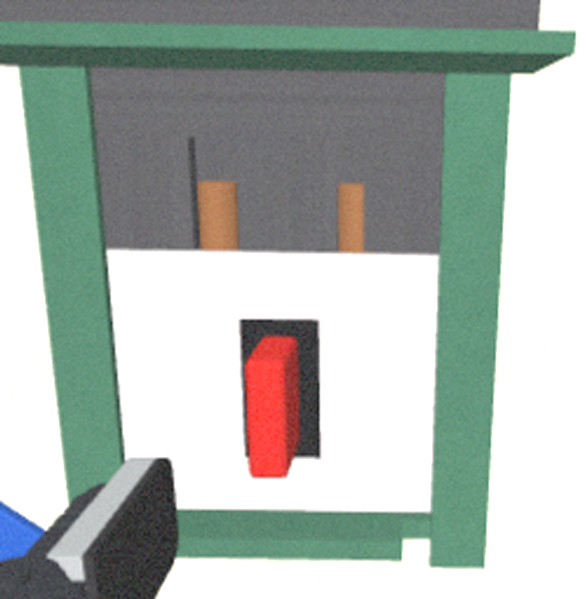

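The crop shows the red fin standing on the bare aluminium plate in the green well, so the choice is right. The crop pixels are: fin top quad (246,362)-(289,475), plate leading edge (106,249)-(438,254), and plate trailing edge at row 512.

```bash
python3 - <<'E'
import pickle,numpy as np
from h import *
c=pickle.load(open("c0.pkl","rb"))["wrist"]
def w(p,z): return at(c,110+(p[0]+.5)/2.35-.5,60+(p[1]+.5)/2.35-.5,z)
for n,z,P in [("fintop",.106,[(246,362),(287,362),(289,475),(251,475)]),("plate",.066,[(106,249),(438,254),(432,513)]),("rim",.09,[(510,72),(484,567),(20,66),(70,500)]),("patch",.066,[(240,320),(319,320),(320,457),(245,457)]),("inner",.09,[(88,70),(123,460),(446,75),(430,567)]),("board top",.189,[(0,22),(575,32)]),("notch",.07,[(192,138)])]:
    print(n);print(np.round([w(p,z)*1000 for p in P],1))
print(ray(c,0,0)[0])
E
```

```text
fintop
[[568.2 -12.2 106. ]
 [583.8 -12.2 106. ]
 [582.8 -59.1 106. ]
 [567.7 -59.1 106. ]]
plate
[[503.5  25.   66. ]
 [642.8  23.1  66. ]
 [642.  -97.5  66. ]]
rim
[[ 666.4   92.9   90. ]
 [ 663.8 -110.6   90. ]
 [ 488.9   94.8   90. ]
 [ 486.5  -78.6   90. ]]
patch
[[558.   -5.5  66. ]
 [592.   -5.5  66. ]
 [590.8 -69.4  66. ]
 [556.8 -69.5  66. ]]
inner
[[ 513.3   93.5   90. ]
 [ 510.9  -60.1   90. ]
 [ 643.2   91.9   90. ]
 [ 640.2 -110.6   90. ]]
board top
[[533.3  95.4 189. ]
 [666.7  93.4 189. ]]
notch
[[544.   69.8  70. ]]
[0.62521203 0.06916816 0.37260589]
```

```bash
python3 - <<'E'
import workcell
print({k:(v if not callable(v) else 'fn') for k,v in vars(workcell).items() if not k.startswith('__')} )
E
```

```text
{'camera': 'fn', 'hand_in': 'fn', 'get_obs': 'fn', 'MotionError': 'fn', 'tcp_to_tips': 0.011}
```

Request:
apply_moves(
  rows=[
    {"x": -23,"y": -25,"z": 30,"az": 0.75,"gripper": 0.5},
    {"x": -22,"y": -24,"z": 30,"gripper": 0.5},
    {"z": 20,"gripper": 0.5},
    {"gripper": 0.5},
  ],
  newtons=60,
)

```text
invalid input at $.rows[0]: expected keys x, y, z, ax, ay, az, gripper
```

Request:
apply_moves(
  rows=[
    {"x": -23,"y": -25,"z": 20,"ax": 0,"ay": 0,"az": 0.75,"gripper": 0.5},
    {"x": -22,"y": -24,"z": 30,"ax": 0,"ay": 0,"az": 0,"gripper": 0.5},
    {"x": 0,"y": 0,"z": 30,"ax": 0,"ay": 0,"az": 0,"gripper": 0.5},
    {"x": 0,"y": 0,"z": 10,"ax": 0,"ay": 0,"az": 0,"gripper": 0.5},
    {"x": 0,"y": 0,"z": 0,"ax": 0,"ay": 0,"az": 0,"gripper": 0.5},
  ],
  newtons=60,
)

```text
clock: 0.57
position: [0.5757, -0.0429, 0.1516]
ee_rot: [0.712, 0.703, -0.001, -0.002]
ft_force: [-0.8, 1.0, -0.3]
grip_width: 0.502
grasp_force: 0.0
```

```bash
python3 - <<'E'
from workcell import *
import cv2,pickle
c=camera("wrist");pickle.dump(c,open("c1.pkl","wb"))
cv2.imwrite("pics/w1.png",c["color"][:,:,::-1]); o=get_obs();print(o["position"],o["ee_rot"],o["grip_width"],o["ft_force"])
E
```

```text
[ 0.57712154 -0.04246714  0.15375322] [ 7.11347597e-01  7.02839866e-01 -3.63646168e-04 -7.65826214e-04] 0.5041185266741807 [ 0.92404535 -0.02728438  0.93165577]
```

View pics/w1.png

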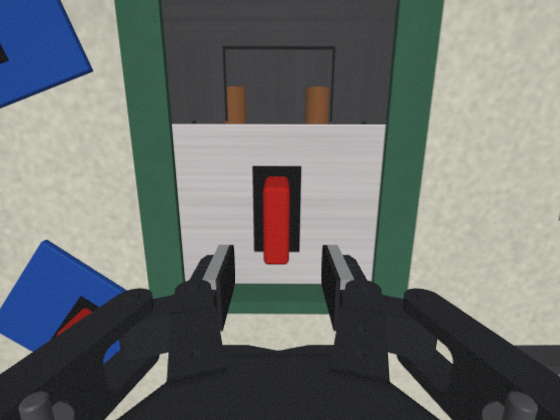

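The fin top spans (264,184) to (290,263), centred between the fingertips at (235,250) and (321,250). The deck edge is at row 124 and the end of the notch is at row 48.

```bash
python3 - <<'E'
import pickle
from h import *
c=pickle.load(open("c1.pkl","rb"))
for p,z in [((264,186),.106),((289,186),.106),((289,263),.106),((265,263),.106),((174,124),.066),((384,125),.066),((183,283),.066),((374,283),.066),((224,47),.07),((334,47),.07),((117,0),.09),((442,0),.09),((149,314),.09),((410,312),.09)]: print(p,np.round(at(c,*p,z)*1000,1))
E
```

```text
(264, 186) [568.2 -10.8 106. ]
(289, 186) [582.7 -10.9 106. ]
(289, 263) [582.5 -59.5 106. ]
(265, 263) [567.7 -59.3 106. ]
(174, 124) [506.6  24.   66. ]
(384, 125) [647.6  21.7  66. ]
(183, 283) [501.5 -95.1  66. ]
(374, 283) [649.3 -96.4  66. ]
(224, 47) [543.6  69.8  70. ]
(334, 47) [611.7  68.9  70. ]
(117, 0) [490.   89.6  90. ]
(442, 0) [665.9  87.3  90. ]
(149, 314) [ 483.5 -105.9   90. ]
(410, 312) [ 668.3 -105.8   90. ]
```

Request:
apply_moves(
  rows=[
    {"x": -3,"y": 0,"z": 20,"ax": 0,"ay": 0,"az": 0,"gripper": 0.5},
    {"x": 0,"y": 0,"z": 20,"ax": 0,"ay": 0,"az": 0,"gripper": 0.5},
    {"x": 0,"y": 0,"z": 20,"ax": 0,"ay": 0,"az": 0,"gripper": 0.5},
    {"x": 0,"y": 0,"z": 10,"ax": 0,"ay": 0,"az": 0,"gripper": 0.5},
    {"x": 0,"y": 0,"z": 0,"ax": 0,"ay": 0,"az": 0,"gripper": 0.5},
  ],
  newtons=60,
)

```text
clock: 1.03
position: [0.5772, -0.0455, 0.0833]
ee_rot: [0.711, 0.703, -0.0, -0.001]
ft_force: [-0.4, -0.8, 0.6]
grip_width: 0.502
grasp_force: 0.0
```

Request:
apply_moves(
  rows=[
    {"x": 0,"y": -1,"z": 0,"ax": 0,"ay": 0,"az": 0,"gripper": 1},
    {"x": 0,"y": 0,"z": 0,"ax": 0,"ay": 0,"az": 0,"gripper": 1},
    {"x": 0,"y": 0,"z": 0,"ax": 0,"ay": 0,"az": 0,"gripper": 1},
    {"x": 0,"y": 0,"z": 0,"ax": 0,"ay": 0,"az": 0,"gripper": 1},
    {"x": 0,"y": 0,"z": 0,"ax": 0,"ay": 0,"az": 0,"gripper": 1},
  ],
  newtons=60,
)

```text
clock: 1.45
position: [0.5773, -0.0462, 0.086]
ee_rot: [0.712, 0.703, 0.001, 0.001]
ft_force: [-1.5, 0.7, 6.6]
grip_width: 0.178
grasp_force: 60.1
```

Request:
apply_moves(
  rows=[
    {"x": 0,"y": 0,"z": -3,"ax": 0,"ay": 0,"az": 0,"gripper": 1},
    {"x": 0,"y": 0,"z": -4,"ax": 0,"ay": 0,"az": 0,"gripper": 1},
    {"x": 0,"y": 0,"z": -4,"ax": 0,"ay": 0,"az": 0,"gripper": 1},
    {"x": 0,"y": 0,"z": 0,"ax": 0,"ay": 0,"az": 0,"gripper": 1},
  ],
  newtons=60,
)

```text
clock: 1.78
position: [0.5765, -0.0464, 0.096]
ee_rot: [0.712, 0.702, 0.0, 0.0]
ft_force: [0.4, -0.2, -4.1]
grip_width: 0.178
grasp_force: 58.6
```

```bash
python3 - <<'E'
from workcell import *
import numpy as np,cv2
P=[];F=[]
for i in range(5):
    c=camera("wrist");o=get_obs();P.append(o["position"]*1000);F.append(o["ft_force"])
print(np.round(P,1),np.round(F,1),o["ee_rot"])
cv2.imwrite("pics/w2.png",c["color"][:,:,::-1])
E
```

```text
[[576.4 -46.4  95.6]
 [576.2 -46.4  95.2]
 [576.  -46.4  95. ]
 [576.  -46.4  94.9]
 [575.9 -46.4  94.8]] [[-0.   0.6 -4.1]
 [ 0.  -0.1 -4.1]
 [-0.  -0.1 -4.1]
 [-0.1  0.2 -3.7]
 [-0.  -1.1 -4.4]] [ 7.11725044e-01  7.02458114e-01 -1.64639596e-04 -1.80399369e-04]
```

View pics/w2.png

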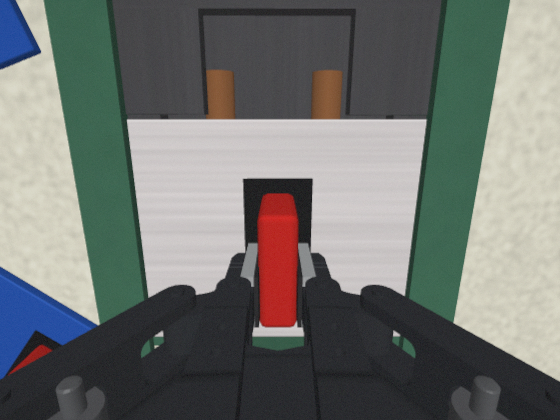

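The fin is held squarely at (278,260). The plate is level, with its leading edge at row 120, just clear of the deck edge.

Request:
apply_moves(
  rows=[
    {"x": 0,"y": 0,"z": -4,"ax": 0,"ay": 0,"az": 0,"gripper": 1},
    {"x": 0,"y": 0,"z": -3,"ax": 0,"ay": 0,"az": 0,"gripper": 1},
    {"x": 0,"y": 0,"z": 0,"ax": 0,"ay": 0,"az": 0,"gripper": 1},
    {"x": 0,"y": 0,"z": 0,"ax": 0,"ay": 0,"az": 0,"gripper": 1},
  ],
)

```text
clock: 2.37
position: [0.5764, -0.0464, 0.1025]
ee_rot: [0.712, 0.702, 0.0, 0.0]
ft_force: [0.0, -0.3, -3.9]
grip_width: 0.175
grasp_force: 58.5
```

Request:
apply_moves(
  rows=[
    {"x": 3,"y": 0,"z": 0,"ax": 0,"ay": 0,"az": 0,"gripper": 1},
    {"x": 4,"y": 0,"z": 0,"ax": 0,"ay": 0,"az": 0,"gripper": 1},
    {"x": 4,"y": 0,"z": 0,"ax": 0,"ay": 0,"az": 0,"gripper": 1},
    {"x": 4,"y": 0,"z": 0,"ax": 0,"ay": 0,"az": 0,"gripper": 1},
    {"x": 0,"y": 0,"z": 0,"ax": 0,"ay": 0,"az": 0,"gripper": 1},
  ],
)

```text
clock: 2.78
position: [0.5763, -0.0298, 0.102]
ee_rot: [0.711, 0.703, 0.0, -0.0]
ft_force: [1.3, 0.3, -3.4]
grip_width: 0.176
grasp_force: 58.5
```

Request:
apply_moves(
  rows=[
    {"x": 6,"y": 0,"z": 0,"ax": 0,"ay": 0,"az": 0,"gripper": 1},
    {"x": 6,"y": 0,"z": 0,"ax": 0,"ay": 0,"az": 0,"gripper": 1},
    {"x": 6,"y": 0,"z": 0,"ax": 0,"ay": 0,"az": 0,"gripper": 1},
    {"x": 6,"y": 0,"z": 0,"ax": 0,"ay": 0,"az": 0,"gripper": 1},
    {"x": 6,"y": 0,"z": 0,"ax": 0,"ay": 0,"az": 0,"gripper": 1},
  ],
)

```text
clock: 3.2
position: [0.5767, -0.0005, 0.1021]
ee_rot: [0.712, 0.703, 0.0, 0.0]
ft_force: [0.3, 0.1, -3.0]
grip_width: 0.181
grasp_force: 58.5
```

Request:
apply_moves(
  rows=[
    {"x": 6,"y": 0,"z": 0,"ax": 0,"ay": 0,"az": 0,"gripper": 1},
    {"x": 6,"y": 0,"z": 0,"ax": 0,"ay": 0,"az": 0,"gripper": 1},
    {"x": 6,"y": 0,"z": 0,"ax": 0,"ay": 0,"az": 0,"gripper": 1},
    {"x": 6,"y": 0,"z": 0,"ax": 0,"ay": 0,"az": 0,"gripper": 1},
    {"x": 6,"y": 0,"z": 0,"ax": 0,"ay": 0,"az": 0,"gripper": 1},
  ],
)

```text
clock: 3.62
position: [0.5771, 0.0292, 0.1021]
ee_rot: [0.712, 0.702, 0.0, 0.0]
ft_force: [-0.1, 0.8, -4.1]
grip_width: 0.179
grasp_force: 58.5
```

Request:
apply_moves(
  rows=[
    {"x": 3,"y": 0,"z": 0,"ax": 0,"ay": 0,"az": 0,"gripper": 1},
    {"x": 0,"y": 0,"z": 0,"ax": 0,"ay": 0,"az": 0,"gripper": 1},
    {"x": 0,"y": 0,"z": 0,"ax": 0,"ay": 0,"az": 0,"gripper": 1},
    {"x": 0,"y": 0,"z": 0,"ax": 0,"ay": 0,"az": 0,"gripper": 1},
    {"x": 0,"y": 0,"z": 0,"ax": 0,"ay": 0,"az": 0,"gripper": 1},
  ],
)

```text
clock: 4.03
position: [0.5772, 0.0311, 0.1021]
ee_rot: [0.712, 0.702, -0.0, 0.0]
ft_force: [-0.1, -0.3, -3.0]
grip_width: 0.176
grasp_force: 58.5
```

```bash
python3 - <<'E'
from workcell import *
import numpy as np,cv2,pickle
c=camera("wrist");o=get_obs();print(o["position"]*1000,o["ft_force"],o["ee_rot"])
pickle.dump(c,open("c3.pkl","wb"))
cv2.imwrite("pics/w3.png",cv2.convertScaleAbs(c["color"][:,:,::-1],alpha=1.5,beta=10))
E
```

```text
[577.17925535  31.13674972 102.11616677] [-0.85659041  0.03341629 -3.67390762] [ 7.11954349e-01  7.02225743e-01 -1.67920656e-05  9.78254931e-05]
```

View pics/w3.png

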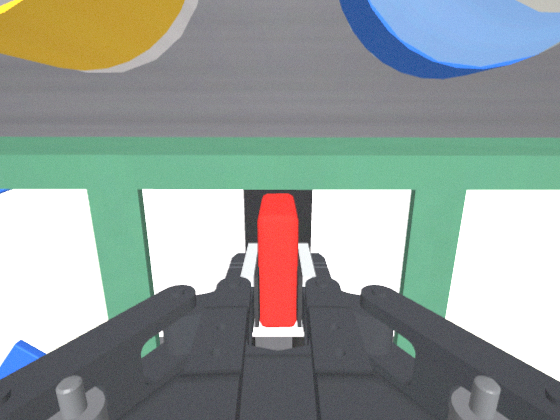

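The plate is between the channels over the deck, in front of the shelf board at rows 140-188. It hangs level and nothing is touching.

Request:
apply_moves(
  rows=[
    {"x": 3,"y": 0,"z": 0,"ax": 0,"ay": 0,"az": 0,"gripper": 1},
    {"x": 3,"y": 0,"z": 0,"ax": 0,"ay": 0,"az": 0,"gripper": 1},
    {"x": 0,"y": 0,"z": 2,"ax": 0,"ay": 0,"az": 0,"gripper": 1},
    {"x": 0,"y": 0,"z": 1,"ax": 0,"ay": 0,"az": 0,"gripper": 1},
    {"x": 0,"y": 0,"z": 0.5,"ax": 0,"ay": 0,"az": 0,"gripper": 1},
  ],
)

```text
clock: 4.5
position: [0.5771, 0.0376, 0.0983]
ee_rot: [0.712, 0.703, -0.0, -0.0]
ft_force: [0.1, 0.5, -3.5]
grip_width: 0.179
grasp_force: 58.5
```

Request:
apply_moves(
  rows=[
    {"x": 0,"y": 0,"z": 0.5,"ax": 0,"ay": 0,"az": 0,"gripper": 1},
    {"x": 0,"y": 0,"z": 0,"ax": 0,"ay": 0,"az": 0,"gripper": 1},
    {"x": 0,"y": 0,"z": 0,"ax": 0,"ay": 0,"az": 0,"gripper": 1},
    {"x": 0,"y": 0,"z": 0,"ax": 0,"ay": 0,"az": 0,"gripper": 1},
  ],
)

```text
clock: 4.83
position: [0.5773, 0.0375, 0.0981]
ee_rot: [0.712, 0.702, 0.0, 0.0]
ft_force: [0.5, 0.4, -4.8]
grip_width: 0.174
grasp_force: 58.6
```

Still hanging, so I lower further in small steps.

Request:
apply_moves(
  rows=[
    {"x": 0,"y": 0,"z": 0.5,"ax": 0,"ay": 0,"az": 0,"gripper": 1},
    {"x": 0,"y": 0,"z": 0.5,"ax": 0,"ay": 0,"az": 0,"gripper": 1},
    {"x": 0,"y": 0,"z": 0,"ax": 0,"ay": 0,"az": 0,"gripper": 1},
    {"x": 0,"y": 0,"z": 0,"ax": 0,"ay": 0,"az": 0,"gripper": 1},
  ],
)

```text
clock: 5.17
position: [0.5773, 0.0375, 0.098]
ee_rot: [0.712, 0.702, 0.0, 0.0]
ft_force: [-4.9, -0.4, 5.8]
grip_width: 0.181
grasp_force: 60.0
```

Request:
apply_moves(
  rows=[
    {"x": 0,"y": 0,"z": 0.5,"ax": 0,"ay": 0,"az": 0,"gripper": 1},
    {"x": 0,"y": 0,"z": 0.5,"ax": 0,"ay": 0,"az": 0,"gripper": 1},
    {"x": 0,"y": 0,"z": 0,"ax": 0,"ay": 0,"az": 0,"gripper": 1},
    {"x": 0,"y": 0,"z": 0,"ax": 0,"ay": 0,"az": 0,"gripper": 1},
  ],
)

```text
clock: 5.5
position: [0.5774, 0.0375, 0.098]
ee_rot: [0.712, 0.702, 0.0, 0.0]
ft_force: [-9.0, -0.9, 15.2]
grip_width: 0.18
grasp_force: 61.4
```

Request:
apply_moves(
  rows=[
    {"x": 0,"y": 0,"z": -1.5,"ax": 0,"ay": 0,"az": 0,"gripper": 1},
    {"x": 0,"y": 0,"z": 0,"ax": 0,"ay": 0,"az": 0,"gripper": 0.6},
    {"x": 0,"y": 0,"z": 0,"ax": 0,"ay": 0,"az": 0,"gripper": 0.6},
    {"x": 0,"y": 0,"z": -10,"ax": 0,"ay": 0,"az": 0,"gripper": 0.6},
    {"x": 0,"y": 0,"z": -20,"ax": 0,"ay": 0,"az": 0,"gripper": 0.6},
  ],
)

```text
clock: 5.92
position: [0.5759, 0.0375, 0.1262]
ee_rot: [0.712, 0.703, -0.002, -0.001]
ft_force: [0.1, -0.4, -0.1]
grip_width: 0.401
grasp_force: 0.0
```

Request:
apply_moves(
  rows=[
    {"x": -10,"y": 0,"z": -20,"ax": 0,"ay": 0,"az": 0,"gripper": 0.6},
    {"x": -30,"y": 0,"z": 0,"ax": 0,"ay": 0,"az": 0,"gripper": 1},
    {"x": -30,"y": 0,"z": 0,"ax": 0,"ay": 0,"az": 0,"gripper": 1},
    {"x": -5,"y": 0,"z": 0,"ax": 0,"ay": 0,"az": 0,"gripper": 1},
    {"x": 0,"y": 0,"z": 0,"ax": 0,"ay": 0,"az": 0,"gripper": 1},
  ],
)

```text
clock: 6.33
position: [0.5764, -0.0404, 0.1484]
ee_rot: [0.713, 0.701, -0.0, 0.001]
ft_force: [-0.0, 0.2, 0.8]
grip_width: -0.001
grasp_force: 0.0
```

```bash
python3 - <<'E'
from workcell import *
import numpy as np,cv2,pickle
c=camera("wrist");o=get_obs();print(o["position"]*1000,o["ft_force"],o["ee_rot"],o["grip_width"])
pickle.dump(c,open("c4.pkl","wb"))
cv2.imwrite("pics/w4.png",cv2.convertScaleAbs(c["color"][:,:,::-1],alpha=1.2,beta=10))
E
```

```text
[576.40396696 -37.99709449 148.11820382] [-0.47461805  0.76138794 -0.51420984] [7.12355458e-01 7.01818784e-01 2.49760072e-04 1.83031570e-04] -0.001030109943006218
```

View pics/w4.png

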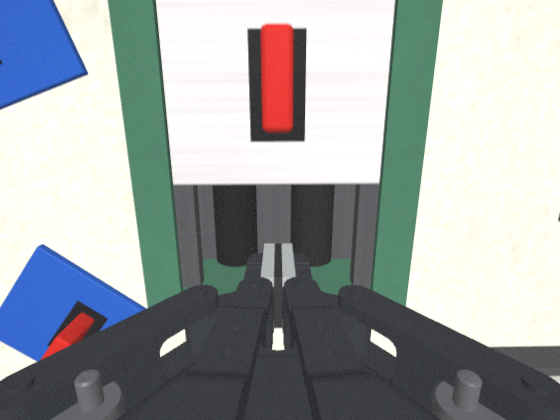

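The cover lies flat and square on the deck, with its trailing edge at row 185 (columns 173-380). The shut fingers at (279,250) are behind it, over the rollers.

Request:
apply_moves(
  rows=[
    {"x": 0,"y": 0,"z": 22,"ax": 0,"ay": 0,"az": 0,"gripper": 1},
    {"x": 0,"y": 0,"z": 22,"ax": 0,"ay": 0,"az": 0,"gripper": 1},
    {"x": 0,"y": 0,"z": 22,"ax": 0,"ay": 5,"az": 0,"gripper": 1},
    {"x": 0,"y": 0,"z": 0,"ax": 0,"ay": 5,"az": 0,"gripper": 1},
    {"x": 0,"y": 0,"z": 0,"ax": 0,"ay": 5,"az": 0,"gripper": 1},
  ],
)

```text
clock: 6.8
position: [0.5761, -0.0344, 0.081]
ee_rot: [0.704, 0.697, 0.094, -0.094]
ft_force: [0.1, 0.2, -0.8]
grip_width: 0.003
grasp_force: 0.0
```

```bash
python3 - <<'E'
import pickle
from h import *
from workcell import *
c=pickle.load(open("c4.pkl","rb"))
for p in [(173,185),(380,184.5)]: print(at(c,*p,.078)*1000)
for i in range(3):c=camera("side")
from scipy.spatial.transform import Rotation as R
o=get_obs();print(o["position"]*1000,o["ft_force"],R.from_quat(o["ee_rot"]).as_matrix().round(3))
E
```

```text
[508.30905099 -11.77776995  78.        ]
[644.32381259 -13.69880805  78.        ]
[576.20553545 -38.05912243  81.26719977] [-0.83842503  0.6327736   0.52515903] [[ 0.015  1.     0.003]
 [ 0.966 -0.015  0.258]
 [ 0.258 -0.001 -0.966]]
```

Request:
apply_moves(
  rows=[
    {"x": 4.83,"y": 0,"z": 1.29,"ax": 0,"ay": 0,"az": 0,"gripper": 1},
    {"x": 4.83,"y": 0,"z": 1.29,"ax": 0,"ay": 0,"az": 0,"gripper": 1},
    {"x": 3.86,"y": 0,"z": 1.03,"ax": 0,"ay": 0,"az": 0,"gripper": 1},
    {"x": 3.86,"y": 0,"z": 1.03,"ax": 0,"ay": 0,"az": 0,"gripper": 1},
    {"x": 3.86,"y": 0,"z": 1.03,"ax": 0,"ay": 0,"az": 0,"gripper": 1},
  ],
)

```text
clock: 7.37
position: [0.5767, -0.0143, 0.082]
ee_rot: [0.705, 0.697, 0.093, -0.091]
ft_force: [-0.2, -3.0, 0.7]
grip_width: 0.001
grasp_force: 1.3
```

Request:
apply_moves(
  rows=[
    {"x": 2.9,"y": 0,"z": 0.77,"ax": 0,"ay": 0,"az": 0,"gripper": 1},
    {"x": 2.9,"y": 0,"z": 0.77,"ax": 0,"ay": 0,"az": 0,"gripper": 1},
    {"x": 2.9,"y": 0,"z": 0.77,"ax": 0,"ay": 0,"az": 0,"gripper": 1},
    {"x": 1.93,"y": 0,"z": 0.52,"ax": 0,"ay": 0,"az": 0,"gripper": 1},
    {"x": 0,"y": 0,"z": 0,"ax": 0,"ay": 0,"az": 0,"gripper": 1},
  ],
)

```text
clock: 7.78
position: [0.5768, -0.004, 0.0817]
ee_rot: [0.706, 0.697, 0.093, -0.092]
ft_force: [1.2, -0.8, 1.8]
grip_width: 0.0
grasp_force: 0.5
```

Request:
apply_moves(
  rows=[
    {"x": 1.93,"y": 0,"z": 0.52,"ax": 0,"ay": 0,"az": 0,"gripper": 1},
    {"x": 1.93,"y": 0,"z": 0.52,"ax": 0,"ay": 0,"az": 0,"gripper": 1},
    {"x": 1.93,"y": 0,"z": 0.52,"ax": 0,"ay": 0,"az": 0,"gripper": 1},
  ],
)

```text
clock: 8.03
position: [0.5768, 0.0015, 0.0816]
ee_rot: [0.706, 0.696, 0.093, -0.092]
ft_force: [0.1, -3.1, 1.0]
grip_width: -0.003
grasp_force: 1.6
```

Request:
apply_moves(
  rows=[
    {"x": 0.97,"y": 0,"z": 0.26,"ax": 0,"ay": 0,"az": 0,"gripper": 1},
    {"x": 0.97,"y": 0,"z": 0.26,"ax": 0,"ay": 0,"az": 0,"gripper": 1},
    {"x": 0.97,"y": 0,"z": 0.26,"ax": 0,"ay": 0,"az": 0,"gripper": 1},
  ],
)

```text
clock: 8.28
position: [0.5768, 0.0046, 0.0816]
ee_rot: [0.706, 0.696, 0.093, -0.092]
ft_force: [-0.1, -3.7, 2.2]
grip_width: 0.001
grasp_force: 1.6
```

Request:
apply_moves(
  rows=[
    {"x": 0.97,"y": 0,"z": 0.26,"ax": 0,"ay": 0,"az": 0,"gripper": 1},
    {"x": 0.97,"y": 0,"z": 0.26,"ax": 0,"ay": 0,"az": 0,"gripper": 1},
  ],
)

```text
clock: 8.45
position: [0.5768, 0.0066, 0.0816]
ee_rot: [0.706, 0.696, 0.093, -0.092]
ft_force: [-0.7, -2.4, 1.6]
grip_width: -0.004
grasp_force: 1.6
```

Request:
apply_moves(
  rows=[
    {"x": 0.97,"y": 0,"z": 0.26,"ax": 0,"ay": 0,"az": 0,"gripper": 1},
    {"x": 0.97,"y": 0,"z": 0.26,"ax": 0,"ay": 0,"az": 0,"gripper": 1},
  ],
)

```text
clock: 8.62
position: [0.5769, 0.0087, 0.0816]
ee_rot: [0.706, 0.696, 0.093, -0.092]
ft_force: [-0.1, -4.5, 3.3]
grip_width: -0.002
grasp_force: 1.6
```

Request:
apply_moves(
  rows=[
    {"x": 0.97,"y": 0,"z": 0.26,"ax": 0,"ay": 0,"az": 0,"gripper": 1},
    {"x": 0.97,"y": 0,"z": 0.26,"ax": 0,"ay": 0,"az": 0,"gripper": 1},
  ],
)

```text
clock: 8.78
position: [0.5769, 0.0108, 0.0816]
ee_rot: [0.706, 0.696, 0.093, -0.092]
ft_force: [-0.1, -3.5, 2.7]
grip_width: 0.001
grasp_force: 1.6
```

Request:
apply_moves(
  rows=[
    {"x": 0.97,"y": 0,"z": 0.26,"ax": 0,"ay": 0,"az": 0,"gripper": 1},
    {"x": 0.97,"y": 0,"z": 0.26,"ax": 0,"ay": 0,"az": 0,"gripper": 1},
  ],
)

```text
clock: 8.95
position: [0.5769, 0.0127, 0.0816]
ee_rot: [0.706, 0.696, 0.093, -0.092]
ft_force: [0.3, -2.6, 2.7]
grip_width: -0.001
grasp_force: 1.6
```

Request:
apply_moves(
  rows=[
    {"x": 0.97,"y": 0,"z": 0.26,"ax": 0,"ay": 0,"az": 0,"gripper": 1},
    {"x": 0.97,"y": 0,"z": 0.26,"ax": 0,"ay": 0,"az": 0,"gripper": 1},
  ],
)

```text
clock: 9.12
position: [0.5769, 0.0148, 0.0816]
ee_rot: [0.706, 0.696, 0.093, -0.092]
ft_force: [-0.2, -3.5, 2.1]
grip_width: -0.001
grasp_force: 1.6
```

Request:
apply_moves(
  rows=[
    {"x": 0.97,"y": 0,"z": 0.26,"ax": 0,"ay": 0,"az": 0,"gripper": 1},
    {"x": 0.97,"y": 0,"z": 0.26,"ax": 0,"ay": 0,"az": 0,"gripper": 1},
  ],
)

```text
clock: 9.28
position: [0.577, 0.0168, 0.0816]
ee_rot: [0.706, 0.696, 0.093, -0.092]
ft_force: [-0.9, -2.9, 2.1]
grip_width: 0.002
grasp_force: 1.6
```

Request:
apply_moves(
  rows=[
    {"x": 0.97,"y": 0,"z": 0.26,"ax": 0,"ay": 0,"az": 0,"gripper": 1},
    {"x": 0.97,"y": 0,"z": 0.26,"ax": 0,"ay": 0,"az": 0,"gripper": 1},
  ],
)

```text
clock: 9.45
position: [0.577, 0.0188, 0.0816]
ee_rot: [0.706, 0.696, 0.093, -0.092]
ft_force: [0.1, -3.3, 3.3]
grip_width: -0.001
grasp_force: 1.6
```

Request:
apply_moves(
  rows=[
    {"x": 0.97,"y": 0,"z": 0.26,"ax": 0,"ay": 0,"az": 0,"gripper": 1},
    {"x": 0.97,"y": 0,"z": 0.26,"ax": 0,"ay": 0,"az": 0,"gripper": 1},
  ],
)

```text
clock: 9.62
position: [0.577, 0.0208, 0.0816]
ee_rot: [0.706, 0.696, 0.093, -0.092]
ft_force: [1.1, -4.0, 3.1]
grip_width: -0.001
grasp_force: 1.6
```

Request:
apply_moves(
  rows=[
    {"x": 0.97,"y": 0,"z": 0.26,"ax": 0,"ay": 0,"az": 0,"gripper": 1},
    {"x": 0.97,"y": 0,"z": 0.26,"ax": 0,"ay": 0,"az": 0,"gripper": 1},
  ],
)

```text
clock: 9.78
position: [0.577, 0.0228, 0.0816]
ee_rot: [0.706, 0.696, 0.093, -0.092]
ft_force: [0.2, -2.6, 2.2]
grip_width: 0.004
grasp_force: 1.6
```

Request:
apply_moves(
  rows=[
    {"x": 0.97,"y": 0,"z": 0.26,"ax": 0,"ay": 0,"az": 0,"gripper": 1},
    {"x": 0.97,"y": 0,"z": 0.26,"ax": 0,"ay": 0,"az": 0,"gripper": 1},
  ],
)

```text
clock: 9.95
position: [0.5771, 0.0248, 0.0816]
ee_rot: [0.706, 0.696, 0.093, -0.092]
ft_force: [0.0, -2.9, 2.4]
grip_width: 0.002
grasp_force: 1.6
```

Request:
apply_moves(
  rows=[
    {"x": 0.97,"y": 0,"z": 0.26,"ax": 0,"ay": 0,"az": 0,"gripper": 1},
    {"x": 0.97,"y": 0,"z": 0.26,"ax": 0,"ay": 0,"az": 0,"gripper": 1},
  ],
)

```text
clock: 10.12
position: [0.5771, 0.0268, 0.0816]
ee_rot: [0.706, 0.696, 0.093, -0.092]
ft_force: [0.5, -3.4, 2.9]
grip_width: -0.0
grasp_force: 1.6
```

Request:
apply_moves(
  rows=[
    {"x": 0.97,"y": 0,"z": 0.26,"ax": 0,"ay": 0,"az": 0,"gripper": 1},
    {"x": 0.97,"y": 0,"z": 0.26,"ax": 0,"ay": 0,"az": 0,"gripper": 1},
  ],
)

```text
clock: 10.28
position: [0.5771, 0.0288, 0.0816]
ee_rot: [0.706, 0.696, 0.093, -0.092]
ft_force: [-0.6, -3.1, 2.4]
grip_width: -0.001
grasp_force: 1.6
```

Request:
apply_moves(
  rows=[
    {"x": 0.97,"y": 0,"z": 0.26,"ax": 0,"ay": 0,"az": 0,"gripper": 1},
    {"x": 0.97,"y": 0,"z": 0.26,"ax": 0,"ay": 0,"az": 0,"gripper": 1},
  ],
)

```text
clock: 10.45
position: [0.5772, 0.0298, 0.0816]
ee_rot: [0.706, 0.696, 0.093, -0.091]
ft_force: [-0.6, -9.8, 4.4]
grip_width: 0.003
grasp_force: 4.4
```

```bash
python3 - <<'E'
from workcell import *
import numpy as np,cv2,pickle
c=camera("wrist");o=get_obs();print(o["position"]*1000,o["ft_force"])
pickle.dump(c,open("c5.pkl","wb"))
a=cv2.convertScaleAbs(c["color"][:,:,::-1],alpha=1.6,beta=20)[:, 100:460]
s=camera("side")["color"][170:310,160:300,::-1]
s=cv2.resize(cv2.convertScaleAbs(s,alpha=1.3,beta=10),(420,420))
cv2.imwrite("pics/w5.png",np.hstack([a,s]))
E
```

```text
[577.15796168  29.76822027  81.62800527] [-0.20952563 -6.21835263  3.35540752]
```

View pics/w5.png

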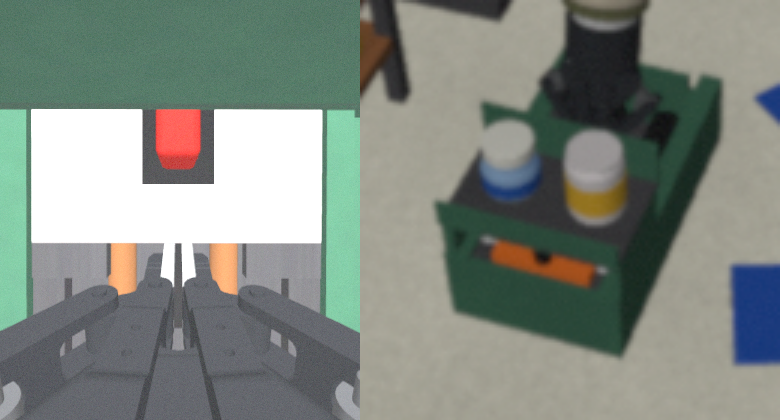

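Contact: the force jumped to 9.8 N at TCP y ≈ 29.6 mm. The cover is under the shelf, flat and square, with its trailing edge at row 243 and the fingertips touching it. The target is TCP y ≈ 35.7.

Request:
apply_moves(
  rows=[
    {"x": 0.97,"y": 0,"z": 0.26,"ax": 0,"ay": 0,"az": 0,"gripper": 1},
    {"x": 0.97,"y": 0,"z": 0.26,"ax": 0,"ay": 0,"az": 0,"gripper": 1},
    {"x": 0,"y": 0,"z": 0,"ax": 0,"ay": 0,"az": 0,"gripper": 1},
  ],
)

```text
clock: 10.8
position: [0.5771, 0.03, 0.0816]
ee_rot: [0.707, 0.696, 0.092, -0.091]
ft_force: [-2.4, -11.6, 5.1]
grip_width: 0.001
grasp_force: 5.9
```

Request:
apply_moves(
  rows=[
    {"x": 0.97,"y": 0,"z": 0.26,"ax": 0,"ay": 0,"az": 0,"gripper": 1},
    {"x": 0.97,"y": 0,"z": 0.26,"ax": 0,"ay": 0,"az": 0,"gripper": 1},
    {"x": 0,"y": 0,"z": 0,"ax": 0,"ay": 0,"az": 0,"gripper": 1},
  ],
)

```text
clock: 11.05
position: [0.5773, 0.0309, 0.0816]
ee_rot: [0.707, 0.696, 0.092, -0.09]
ft_force: [-3.8, -16.2, 6.9]
grip_width: 0.001
grasp_force: 7.6
```

Request:
apply_moves(
  rows=[
    {"x": 0.97,"y": 0,"z": 0.26,"ax": 0,"ay": 0,"az": 0,"gripper": 1},
    {"x": 0.97,"y": 0,"z": 0.26,"ax": 0,"ay": 0,"az": 0,"gripper": 1},
    {"x": 0,"y": 0,"z": 0,"ax": 0,"ay": 0,"az": 0,"gripper": 1},
  ],
)

```text
clock: 11.3
position: [0.5773, 0.0327, 0.0816]
ee_rot: [0.707, 0.696, 0.092, -0.09]
ft_force: [-3.3, -15.9, 7.4]
grip_width: 0.004
grasp_force: 7.8
```

```bash
cat > wp.py <<'E'
from workcell import *
from h import *
import sys,pickle
from scipy.spatial.transform import Rotation as R
c=camera("wrist");o=get_obs();print(np.round(o["position"]*1000,2),o["ft_force"].round(1),R.from_quat(o["ee_rot"]).as_matrix().round(3)[:,0])
pickle.dump(c,open(sys.argv[1],"wb"))
for n in ("c5.pkl",sys.argv[1]):
    c=pickle.load(open(n,"rb"));g=c["color"].astype(float).sum(2)
    r=[]
    for a,b in((140,200),(330,410)):   # trailing edge: bright plate -> dark below
        p=g[215:275,a:b].mean(1);d=-(p[2:]-p[:-2]);k=d.argmax();w=d[max(k-2,0):k+3]
        v=215+1+max(k-2,0)+(w*np.arange(len(w))).sum()/w.sum(); r.append(round(at(c,(a+b)/2,v,.078)[1]*1000,2))
    print(n,r)
E
python3 wp.py c6.pkl
```

```text
[577.29  32.72  81.61] [ -3.  -15.9   6.8] [0.016 0.967 0.255]
c5.pkl [np.float64(45.0), np.float64(43.7)]
c6.pkl [np.float64(47.59), np.float64(46.38)]
```

Request:
apply_moves(
  rows=[
    {"x": 0.97,"y": 0,"z": 0.26,"ax": 0,"ay": 0,"az": 0,"gripper": 1},
    {"x": 0.97,"y": 0,"z": 0.26,"ax": 0,"ay": 0,"az": 0,"gripper": 1},
    {"x": 0.97,"y": 0,"z": 0.26,"ax": 0,"ay": 0,"az": 0,"gripper": 1},
    {"x": 0,"y": 0,"z": 0,"ax": 0,"ay": 0,"az": 0,"gripper": 1},
  ],
)

```text
clock: 11.68
position: [0.5773, 0.0357, 0.0816]
ee_rot: [0.707, 0.696, 0.092, -0.09]
ft_force: [-2.3, -14.9, 6.2]
grip_width: 0.003
grasp_force: 7.8
```

```bash
python3 wp.py c7.pkl
```

```text
[577.33  35.72  81.58] [ -3.  -15.4   7. ] [0.016 0.967 0.255]
c5.pkl [np.float64(45.0), np.float64(43.7)]
c7.pkl [np.float64(50.59), np.float64(49.39)]
```

The cover has pushed the buffer back about 5.8 mm. I back off straight and then rise.

Request:
apply_moves(
  rows=[
    {"x": -9.7,"y": 0,"z": -2.6,"ax": 0,"ay": 0,"az": 0,"gripper": 1},
    {"x": -19,"y": 0,"z": -5,"ax": 0,"ay": 0,"az": 0,"gripper": 1},
    {"x": -19,"y": 0,"z": -5,"ax": 0,"ay": 0,"az": 0,"gripper": 1},
    {"x": 0,"y": 0,"z": -20,"ax": 0,"ay": 0,"az": 0,"gripper": 1},
    {"x": 0,"y": 0,"z": -30,"ax": 0,"ay": 0,"az": 0,"gripper": 1},
  ],
)

```text
clock: 12.15
position: [0.5742, -0.0223, 0.1273]
ee_rot: [0.706, 0.696, 0.091, -0.094]
ft_force: [0.5, -0.2, 0.1]
grip_width: -0.001
grasp_force: 0.0
```

Request:
apply_moves(
  rows=[
    {"x": 0,"y": 0,"z": -30,"ax": 0,"ay": 0,"az": 0,"gripper": 1},
    {"x": 0,"y": 0,"z": -20,"ax": 0,"ay": 0,"az": 0,"gripper": 1},
    {"x": 0,"y": 0,"z": 0,"ax": 0,"ay": 0,"az": 0,"gripper": 1},
    {"x": 0,"y": 0,"z": 0,"ax": 0,"ay": 0,"az": 0,"gripper": 1},
  ],
)

```text
clock: 12.48
position: [0.5767, -0.0351, 0.1788]
ee_rot: [0.705, 0.697, 0.094, -0.091]
ft_force: [-0.3, 0.4, -0.4]
grip_width: 0.004
grasp_force: 0.0
```

```bash
python3 - <<'E'
from workcell import *
import cv2,numpy as np
c=camera("wrist")["color"];s=camera("side")["color"][150:310,150:310]
a=cv2.convertScaleAbs(c[:,100:460,::-1],alpha=1.2,beta=10);s=cv2.resize(s[:,:,::-1],(420,420))
cv2.imwrite("pics/w8.png",np.hstack([a,s]));o=get_obs();print(o["position"],o["ft_force"],o["clock"])
E
```

```text
[ 0.57565577 -0.03456334  0.17690745] [ 0.91899471 -0.24378068 -0.10351207] 12.5833
```

View pics/w8.png

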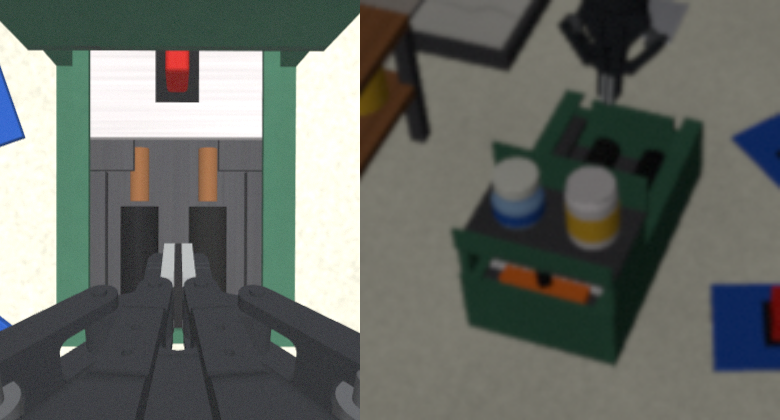

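The cover is flat and square under the shelf, with its trailing edge at row 138, past the deck edge at row 170. The well is open, the tins have not moved and the robot is clear.

```bash
python3 -c "from workcell import *; print(hand_in())"
```

```text
the job is handed in; nothing more can be done
None
```

The well is open and the job is handed in: the cover lies flat under the shelf, and I estimate the buffer was pushed back about 5.8 mm, from arm and camera readings; the tins have not moved, and it took about 12.6 s.

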